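Tuck the flashing under the lapped shingle and hold it pressed flat

TASK

Pick up the aluminium flashing strip by its upstand, lay it on the roof board and slide its leading edge under the terracotta shingle, without lifting the shingle, until the blue line on the strip lies at the shingle's lower edge, with the strip square to that edge and centred on it. Finish while still holding the strip there, pressed flat onto the board with a steady, moderate push of about 10 to 20 newtons, ready for nailing: do not let go. Leave everything else on the bench where it is.

Things in the scene. Friction and masses are not known exactly. Their poses are not given: they have to be found in the camera images.
- flashing: Rigid aluminium strip, 0.2 kg, flat on the bench on the left. Origin: centre of the leaf's underside; z up. Leaf 110 mm along x (-55 to +55), 150 mm along y, 4 mm thick. The edge at x = +55 is the leading edge, to go under the shingle; at the other edge stands the upstand, to grip: 10 mm thick (x -50 to -40 mm), 100 mm long along y (centred), its top 42 mm above the underside
- line (a point): Middle of the blue line painted across the top of the flashing's leaf, parallel to its y, 40 mm behind the leading edge (flashing frame x = +15 mm, z = +4 mm); axes as the flashing's
- nose (a point): Middle of the flashing's leading edge, on the underside (flashing frame x = +55 mm, z = 0); axes as the flashing's
- roof_board: Fixed plank roof board lying on the bench ahead of the robot, 360 mm along x, 400 mm along y, 24 mm thick (its top is 24 mm above the origin, which is the centre of the underside). Its x points from the open near half, facing the robot, to the half covered by shingles
- lip (a point): Middle of the terracotta shingle's lower (near) edge, on its underside, 9 mm above the roof board's top. Its x points horizontally into the slot beneath the shingle (the direction to slide), y along the edge, z up. The shingle is 158 mm wide along y, 115 mm long along x, 6 mm thick, 0.3 kg
- course: The fixed grey shingles beside the terracotta one, same height, the same 9 mm slot beneath. Origin: on the roof board's top, straight below point lip. A batten closes the slot 100 mm beyond the lower edge; another fixed course laps over from there on, its top 25 mm above the board
- shingle (a joint): Angle of the terracotta shingle about its hinge, 115 mm beyond its lower edge, rad: 0 is lying in place (it rests there by its own weight on a stop and keeps the 9 mm slot), positive is lifted; 0.05 lifts its lower edge by about 6 mm
- tape_measure: Yellow tape measure, box 60 x 70 x 34 mm, lying on the near right corner of the roof board. To be left alone; origin: on it, at its underside
- hammer: Hammer, 280 mm long, lying on the bench beyond the flashing. To be left alone; origin: on it, at its underside
- jar: Amber glass jar, 72 mm diameter, 100 mm high, on the left of the bench. To be left alone; origin: on it, at its underside
- mug: White mug, 82 mm diameter, 90 mm high, on the left of the bench. To be left alone; origin: on it, at its underside
- nail_tray: Orange open nail tray, 120 x 130 x 45 mm, on the right of the bench. To be left alone; origin: on it, at its underside
- brush: Brush, 220 mm long, lying on the right of the bench. To be left alone; origin: on it, at its underside
Mind the look-alikes: they are no part of the job. What is shaped like the flashing but yellow is not meant.

How it is judged:
By the outcome, as a careful person would: the job done as asked, in the order asked, and still so for the second after the job is handed in, while the arm keeps its last pose, push and grip.
It also fails if it takes over 38 s, if anything falls off the work surface, if the arm or the gripper's body presses on something with over 40 N, if the wrist force passes 120 N, or if a joint passes its speed limit or range.

ROBOT

A 6-joint arm with a two-finger parallel gripper is mounted at the origin on the work surface. World frame = base frame: x ahead of the robot, y to its left, z up, the work surface at z = 0. Lengths are in m, angles in rad, forces in N, time in s.
With the tool pointing down it reaches from about 0.225 to 0.875 m from the base axis. Payload 3.4 kg.
Tool frame: the origin (TCP) lies midway between the tips of the shut fingers; the grasp point (between the pads) lies 19 mm behind it; x points along the fingers, y is the direction in which the jaws open and shut, and the axes are right-handed (so a half turn about x gives the same grasp; the last joint's range is limited). The gripper opens to 85 mm and grips with 20 to 120 N. Pads are 22 mm wide; open, the fingers measure 114 mm over their backs; the gripper's body (76 mm by 85 mm) begins 54 mm behind the grasp point. The pads swing forward as they close: fully open they stand 13 mm farther back than shut.
Start: joints at [1.206, 0.276, 1.505, -0, 1.361, -0.121], TCP at [0.139, 0.558, 0.231] pointing down, gripper open.
Joint ranges: [-2.89, 2.89], [-0.75, 2.08], [0.22, 2.7], [-1.18, 4.32], [0.11, 2.71], [-2.7, 2.7]. Speed limits (rad/s): [2.57, 2.57, 3.14, 3.14, 3.14, 3.14].

INTERFACE

Orientations are given as a unit quaternion [w, x, y, z].
In Python, from rig import manip, get_image, get_calibration, ticket gives the robot as it stands. The module is installed in compiled form; this text tells all that it offers.
- The arm moves only by the tool arm_command, never from a script. Its argument "series" is text: rows parted by semicolons, each of 7 numbers parted by spaces: the shift along the tool's x, y, z in units of 0.1 m (1.0 is 0.1 m), then the turn, a rotation vector about the tool's x, y, z in units of pi rad (1.0 is pi rad), then the opening, from -1 (shut) to 1 (fully open), so that 0 is half open. In form: tx ty tz rx ry rz claw; .... A call has 1 to 12 rows; each row shifts and turns the commanded pose from where the row before left it, along the tool's axes as they then stand; what a row does not reach is not made up. A row lasts 1/12 s, in which the tool goes at most 41.7 mm and 7.16 degrees, less where a joint would pass 70% of its speed; a pose out of reach is approached as far as the arm can. A call with a number of a shift or a turn outside -1 to 1 is refused whole. A call with a gripper value outside its range is refused whole. The fingers move at their own pace and stop on an object; "squeeze" is the grip in N (left out, the last holds). Time passes only in rows, so rows that do not move let the fingers close. It gives the time, the measured TCP pose, the force and the opening at its end, in the units of the state.
- manip.get_state(): the state, without advancing time (a new reading comes with each control period).
- get_image(name): name is "scene" or "side" or "wrist"; returns the picture (400x640x3 uint8, red, green, blue); there is no depth.
- get_calibration(name): a dict with "fx", "fy", "cx", "cy" (pixels), "D" ([k1, k2, p1, p2, k3] as OpenCV has them; the pictures are not rectified), "cam_to_world" (4x4, takes a point from camera to world coordinates); the wrist camera has in their place "tool_from_camera" (4x4, takes a point from camera to tool coordinates, whose origin is the TCP and whose axes are the tool frame's). Camera axes: x right, y down, z forward; pixel columns grow to the right and rows downward; lengths in m; the calibration is good to about 2 mm. A picture is of the moment at which its call begins: read the wrist's pose just before it. get_calibration takes no time and is no camera call.
- ticket.sign_off(): hands the job in, once; it reports no verdict.
The state is a dict: "clock": time; "qpos": joint angles; "qd": joint speeds; "effort": joint torques, N m; "position": TCP position; "ee_rot": TCP orientation; "contact_force": force on the tool from outside, world axes, zero at the start; "moment": the same for the moment, N m; "width": finger opening in m.
Only numpy, scipy, OpenCV 4.12 (cv2) and the standard library are available. Lean on these libraries where they do the work, as an engineer would, in place of code of your own. Each camera call takes 0.05 s, during which the arm holds its last target. There are 200 camera calls.

## Working session

There is one attempt and no reset: what is moved stays moved. The work goes in short steps, Python scripts to look and compute and a tool call to move; the robot and the scene stay as the last step left them, time stands still between calls to the robot, and variables do not carry over. Pictures are saved under pics/ and viewed, about 8 in all and at most 12, crops included, and the job is handed in when it is done.

Besides the shell and the picture viewer there is one more tool, called after "Call:" by a JSON object that holds its "fn" and its "kwargs". arm_command: Moves the arm, as the interface text tells. Shifts and turns lie within -1 to 1; 1 stands for 0.1 m of shift or pi rad of turn. Its arguments: {"type":"object","properties":{"series":{"type":"string"},"squeeze":{"type":"number"}},"required":["series"]}

```bash
mkdir -p pics; python3 - <<'E'
from rig import manip,get_image,get_calibration
import cv2,numpy as np
s=manip.get_state();print({k:np.round(v,4).tolist() for k,v in s.items()})
for n in["scene","side","wrist"]:
    im=get_image(n);cv2.imwrite(f"pics/{n}0.png",im[:,:,::-1]);c=get_calibration(n)
    print(n,{k:np.round(v,4).tolist() for k,v in c.items()})
E
```

```text
{'clock': 0.0, 'qpos': [1.206, 0.2766, 1.5061, 0.0, 1.3607, -0.121], 'qd': [0.0008, -0.0006, -0.0014, -0.0002, 0.0037, -0.0017], 'effort': [0.0008, -41.6774, -24.581, -0.0001, 0.0111, -0.0], 'position': [0.1386, 0.5575, 0.2304], 'ee_rot': [0.7017, 0.0853, 0.702, -0.0866], 'contact_force': [1.1818, -0.2056, 0.3203], 'moment': [-0.0343, -0.0609, 0.0241], 'width': 0.0852}
scene {'fx': 408.0621, 'fy': 408.0621, 'cx': 318.5666, 'cy': 201.9927, 'D': [-0.0831, 0.0, 0.0, 0.0, 0.0], 'cam_to_world': [[-0.3553, 0.7991, -0.485, 1.1992], [0.9347, 0.2981, -0.1935, 0.2851], [-0.0101, -0.5221, -0.8528, 1.3335], [0.0, 0.0, 0.0, 1.0]]}
side {'fx': 367.094, 'fy': 367.094, 'cx': 312.087, 'cy': 196.7304, 'D': [-0.0692, 0.0, 0.0, 0.0, 0.0], 'cam_to_world': [[0.9673, -0.2033, 0.1514, 0.2599], [-0.2528, -0.7288, 0.6364, -0.9112], [-0.0191, -0.6538, -0.7564, 1.1162], [0.0, 0.0, 0.0, 1.0]]}
wrist {'fx': 275.3482, 'fy': 275.3482, 'cx': 317.5629, 'cy': 194.4101, 'D': [-0.0318, 0.0, 0.0, 0.0, 0.0], 'tool_from_camera': [[-0.0, -0.2994, 0.9541, -0.1425], [1.0, -0.0001, -0.0, -0.0007], [0.0001, 0.9541, 0.2994, -0.0778], [0.0, 0.0, 0.0, 1.0]]}
```

View pics/scene0.png

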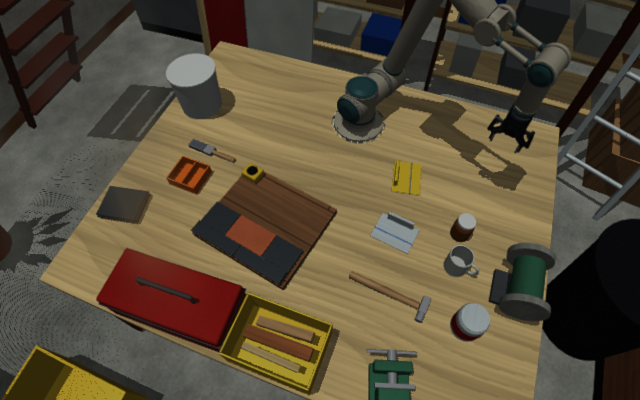

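View pics/side0.png

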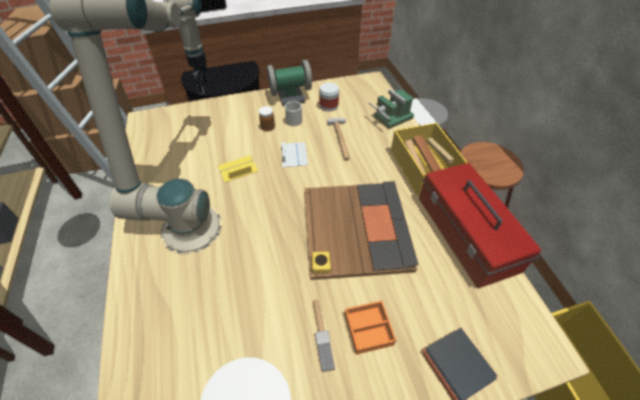

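View pics/wrist0.png

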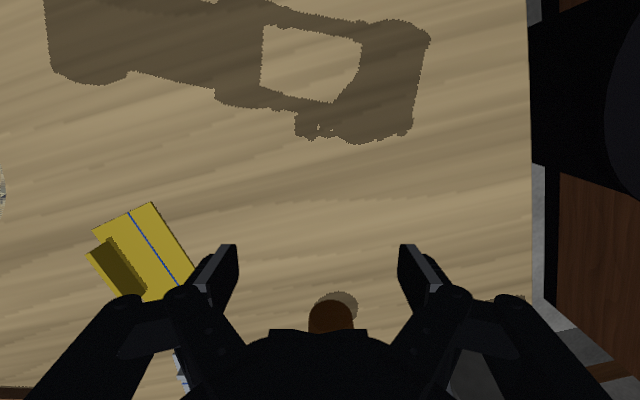

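The scene picture shows the flashing at about (396,232) with its upstand on the robot side, the terracotta shingle at (250,236), the yellow look-alike at (407,177). The side view agrees: flashing (293,154), shingle (378,222). The wrist sees only the yellow look-alike.

```bash
cat > h.py <<'E'
from rig import manip,get_image,get_calibration
import cv2,numpy as np
from scipy.spatial.transform import Rotation as R
def tool():
    s=manip.get_state();T=np.eye(4);T[:3,:3]=R.from_quat(s["ee_rot"],scalar_first=True).as_matrix();T[:3,3]=s["position"];return T
def cam(n,T=None):
    c=get_calibration(n);K=np.array([[c["fx"],0,c["cx"]],[0,c["fy"],c["cy"]],[0,0,1]])
    M=np.array(c["cam_to_world"]) if n!="wrist" else (tool() if T is None else T)@np.array(c["tool_from_camera"])
    return K,np.array(c["D"],float),M
def onplane(C,px,z):
    K,D,M=C;u=cv2.undistortPoints(np.array(px,float).reshape(-1,1,2),K,D).reshape(-1,2)
    d=np.c_[u,np.ones(len(u))]@M[:3,:3].T;o=M[:3,3]
    return o+d*((z-o[2])/d[:,2])[:,None]
def proj(C,P):
    K,D,M=C;W=np.linalg.inv(M);return cv2.projectPoints(np.array(P,float).reshape(-1,1,3),cv2.Rodrigues(W[:3,:3])[0],W[:3,3],K,D)[0].reshape(-1,2)
E
python3 - <<'E'
from h import *
for n,box in(("scene",(200,290,200,270)),("side",(350,410,190,260))):
    im=cv2.imread(f"pics/{n}0.png");C=cam(n);h=cv2.cvtColor(im,cv2.COLOR_BGR2HSV)
    m=cv2.inRange(h,(3,130,60),(15,255,255));x0,x1,y0,y1=box;k=np.zeros_like(m);k[y0:y1,x0:x1]=m[y0:y1,x0:x1]
    c=max(cv2.findContours(k,0,1)[0],key=cv2.contourArea);q=cv2.approxPolyDP(c,4,True).reshape(-1,2)
    print(n,"shingle",q.tolist(),onplane(C,q,.039).round(3).tolist())
C=cam("scene");px=[(388,211),(419,231),(412,251),(372,236),(396,234)];print(onplane(C,px,.004).round(3).tolist())
C=cam("side");px=[(281,144),(305,143),(307,165),(283,166)];print(onplane(C,px,.004).round(3).tolist())
print(tool().round(3))
a=cv2.imread("pics/scene0.png")[195:260,360:430];b=cv2.imread("pics/side0.png")[135:175,270:320]
cv2.imwrite("pics/c0.png",np.hstack([cv2.resize(a,(400,400)),cv2.resize(b,(400,400))]))
E
```

```text
scene shingle [[220, 201], [241, 214], [225, 234], [261, 255], [277, 234], [289, 241], [287, 233], [271, 224], [289, 232], [289, 200]] [[0.588, -0.357, 0.039], [0.611, -0.257, 0.039], [0.705, -0.274, 0.039], [0.734, -0.119, 0.039], [0.639, -0.1, 0.039], [0.65, -0.049, 0.039], [0.623, -0.068, 0.039], [0.61, -0.136, 0.039], [0.617, -0.063, 0.039], [0.493, -0.115, 0.039]]
side shingle [[387, 206], [362, 208], [368, 240], [395, 238]] [[0.737, -0.126, 0.039], [0.643, -0.11, 0.039], [0.614, -0.252, 0.039], [0.709, -0.27, 0.039]]
[[0.389, 0.243, 0.004], [0.431, 0.373, 0.004], [0.518, 0.369, 0.004], [0.511, 0.217, 0.004], [0.472, 0.297, 0.004]]
[[0.426, 0.373, 0.004], [0.534, 0.349, 0.004], [0.507, 0.206, 0.004], [0.406, 0.229, 0.004]]
[[-0.001  0.241  0.97   0.139]
 [-0.001  0.97  -0.241  0.558]
 [-1.    -0.001 -0.     0.231]
 [ 0.     0.     0.     1.   ]]
```

View pics/c0.png

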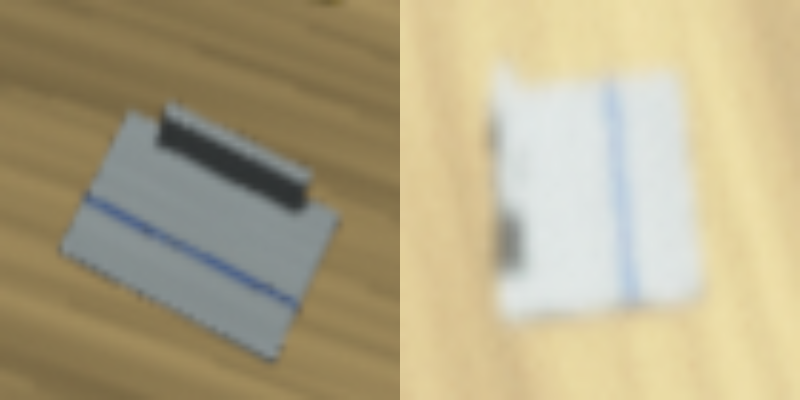

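The crop confirms it: upstand on the robot side, blue line parallel to the leading edge, yaw about -0.18. I'll move above the upstand, then turn the jaws along the strip's x.

Call:
{"fn": "arm_command", "kwargs": {"series": "0 -0.15 0.287 0 0 0 1;0 -0.15 0.287 0 0 0 1;0 -0.15 0.287 0 0 0 1;0 -0.15 0.287 0 0 0 1;0 -0.15 0.287 0 0 0 1;0 -0.15 0.287 0 0 0 1;0 -0.15 0.287 0 0 0 1;0 -0.15 0.287 0 0 0 1;0 -0.15 0.287 0 0 0 1;0 -0.15 0.287 0 0 0 1;0 -0.15 0.287 0 0 0 1;0 -0.15 0.287 0 0 0 1"}}

```text
clock: 1.15
position: [0.4304, 0.2989, 0.2311]
ee_rot: [0.702, 0.086, 0.702, -0.086]
contact_force: [0.8, 0.4, -0.1]
width: 0.0853
```

Call:
{"fn": "arm_command", "kwargs": {"series": "0 0 0 0.039 0 0 1;0 0 0 0.039 0 0 1;0 0 0 0.039 0 0 1;0 0 0 0.039 0 0 1;0 0 0 0.039 0 0 1;0 0 0 0.039 0 0 1;0 0 0 0.039 0 0 1;0 0 0 0.039 0 0 1;0 0 0 0.039 0 0 1;0 0 0 0.039 0 0 1;0 0 0 0.039 0 0 1;0 0 0 0.039 0 0 1"}}

```text
clock: 2.15
position: [0.4294, 0.3001, 0.231]
ee_rot: [-0.461, -0.536, -0.461, 0.536]
contact_force: [0.1, 1.2, -0.1]
width: 0.0857
```

Call:
{"fn": "arm_command", "kwargs": {"series": "0 0 0 0.012 0 0 1; 0 0 0 0 0 0 1; 0 0 0 0 0 0 1"}}

```text
clock: 2.4
position: [0.4294, 0.3001, 0.2311]
ee_rot: [-0.453, -0.543, -0.453, 0.543]
contact_force: [-0.0, 0.2, -0.9]
width: 0.0855
```

```bash
python3 - <<'E'
from h import *
T=tool();print(T.round(4),manip.get_state()["qpos"])
im=get_image("wrist");cv2.imwrite("pics/w1.png",im[:,:,::-1]);np.save("w1.npy",T)
E
```

```text
[[-4.000e-04  9.839e-01 -1.788e-01  4.294e-01]
 [-2.000e-04 -1.788e-01 -9.839e-01  3.001e-01]
 [-1.000e+00 -4.000e-04  2.000e-04  2.311e-01]
 [ 0.000e+00  0.000e+00  0.000e+00  1.000e+00]] [4.77097607e-01 1.99251080e-01 1.61071628e+00 6.71308671e-05
 1.33208233e+00 6.56802365e-01]
```

View pics/w1.png

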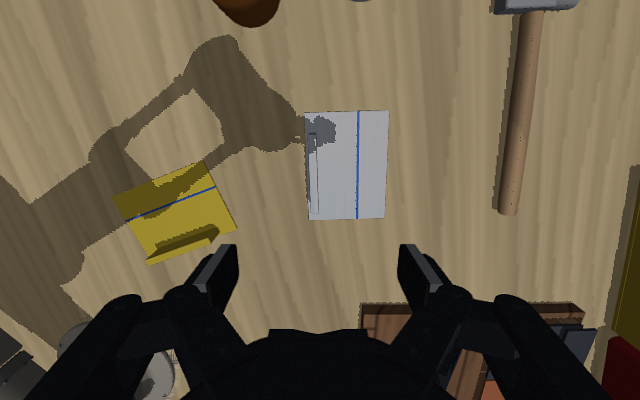

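The wrist view shows the leaf's corners near (305,111),(389,110),(385,220),(306,221), blue line at x≈358, upstand at x≈313. Now measure finely.

```bash
python3 - <<'E'
from h import *
im=cv2.imread("pics/w1.png");C=cam("wrist",np.load("w1.npy"));h=cv2.cvtColor(im,cv2.COLOR_BGR2HSV)
roi=np.zeros(im.shape[:2],np.uint8);roi[95:235,290:405]=255
b=cv2.inRange(h,(105,120,60),(125,255,255))&roi
ys,xs=np.nonzero(b);P=onplane(C,np.c_[xs,ys],.004)[:,:2]
vx,vy,x0,y0=cv2.fitLine(P.astype(np.float32),cv2.DIST_L2,0,.01,.01).ravel();print("line",P.mean(0),"yaw",np.arctan2(-vx*np.sign(vy),abs(vy)),"ends",P[ys.argmin()],P[ys.argmax()])
m=(cv2.inRange(h,(0,0,0),(179,45,255))|b)&roi
c=max(cv2.findContours(m,0,1)[0],key=cv2.contourArea);print(cv2.boundingRect(c))
Q=onplane(C,c.reshape(-1,2),.004)[:,:2].astype(np.float32);r=cv2.minAreaRect(Q*1000);print(r)
print(cv2.approxPolyDP(c,4,True).reshape(-1,2).tolist())
cv2.imwrite("pics/c1.png",cv2.resize(im[95:235,290:405],(460,560),interpolation=0))
E
```

```text
line [0.48138381 0.29223082] yaw -0.15026732 ends [0.49222168 0.36247644] [0.46912208 0.2157964 ]
(304, 110, 85, 110)
((466.03118896484375, 290.8585510253906), (150.7424774169922, 109.8224868774414), 81.4323501586914)
[[388, 110], [304, 113], [309, 219], [384, 217]]
```

View pics/c1.png

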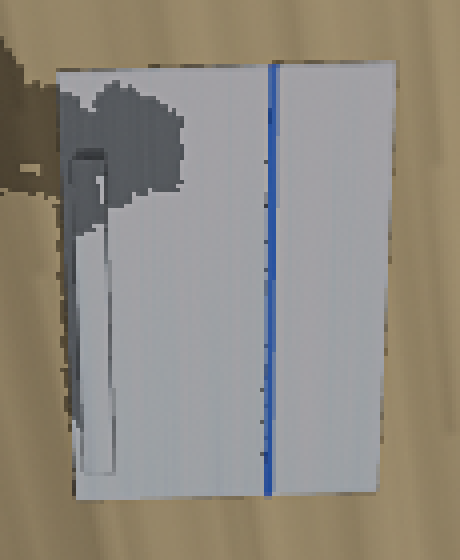

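Call:
{"fn": "arm_command", "kwargs": {"series": "0 -0.073 0.039 -0.0095 0 0 1;0.3 0 0 0 0 0 1;0.3 0 0 0 0 0 1;0.3 0 0 0 0 0 1;0.3 0 0 0 0 0 1;0.3 0 0 0 0 0 1;0.3 0 0 0 0 0 1;0.2 0 0 0 0 0 1;0.1 0 0 0 0 0 1;0.1 0 0 0 0 0 1;0 0 0 0 0 0 1", "squeeze": 80}}

```text
clock: 3.37
position: [0.4212, 0.2974, 0.0101]
ee_rot: [-0.461, -0.536, -0.461, 0.537]
contact_force: [-0.7, -0.2, -0.1]
width: 0.0859
```

Call:
{"fn": "arm_command", "kwargs": {"series": "0 0 0 0 0 0 -1;0 0 0 0 0 0 -1;0 0 0 0 0 0 -1;0 0 0 0 0 0 -1;0 0 0 0 0 0 -1;0 0 0 0 0 0 -1;0 0 0 0 0 0 -1;0 0 0 0 0 0 -1;0 0 0 0 0 0 -1;0 0 0 0 0 0 -1", "squeeze": 80}}

```text
clock: 4.2
position: [0.4223, 0.2979, 0.012]
ee_rot: [0.461, 0.537, 0.461, -0.536]
contact_force: [-0.4, -0.9, 5.8]
width: 0.0086
```

Call:
{"fn": "arm_command", "kwargs": {"series": "-0.1 0 0 0 0 0 -1;-0.2 0 0 0 0 0 -1;-0.3 0 0 0 0 0 -1;-0.3 0 0 0 0 0 -1;-0.2 0.05 0.1 0 0 0 -1;-0.1 0.1 0.25 0.003 0 0 -1;0 0.12 0.35 0.003 0 0 -1;0 0.12 0.35 0.003 0 0 -1;0 0.12 0.35 0.004 0 0 -1;0 0.12 0.35 0 0 0 -1;0 0.12 0.35 0 0 0 -1;0 0.12 0.35 0 0 0 -1"}}

```text
clock: 5.2
position: [0.4634, 0.0398, 0.1313]
ee_rot: [-0.45, -0.545, -0.45, 0.546]
contact_force: [0.9, -0.4, -2.2]
width: 0.0087
```

Call:
{"fn": "arm_command", "kwargs": {"series": "0 0.12 0.35 0 0 0 -1;0 0.12 0.35 0 0 0 -1;0 0.12 0.35 0 0 0 -1;0 0.12 0.35 0 0 0 -1;0 0.12 0.35 0 0 0 -1;0 0.1 0.3 0 0 0 -1;0 0.05 0.2 0 0 0 -1;0 0 0 0 0 0 -1;0 0 0 0 0 0 -1"}}

```text
clock: 5.95
position: [0.4943, -0.1944, 0.1309]
ee_rot: [-0.448, -0.546, -0.45, 0.546]
contact_force: [-0.4, 0.6, -2.6]
width: 0.009
```

```bash
python3 - <<'E'
from h import *
T=tool();print(T.round(4),manip.get_state()["qpos"].__repr__())
im=get_image("wrist");cv2.imwrite("pics/w2.png",im[:,:,::-1]);np.save("w2.npy",T)
E
```

```text
[[-0.0015  0.9812 -0.1932  0.4943]
 [ 0.0014 -0.1932 -0.9812 -0.1944]
 [-1.     -0.0017 -0.0011  0.1309]
 [ 0.      0.      0.      1.    ]] array([-5.06197261e-01,  2.89055726e-01,  1.75298845e+00,  5.75809773e-04,
        1.10153456e+00, -3.12016628e-01])
```

View pics/w2.png

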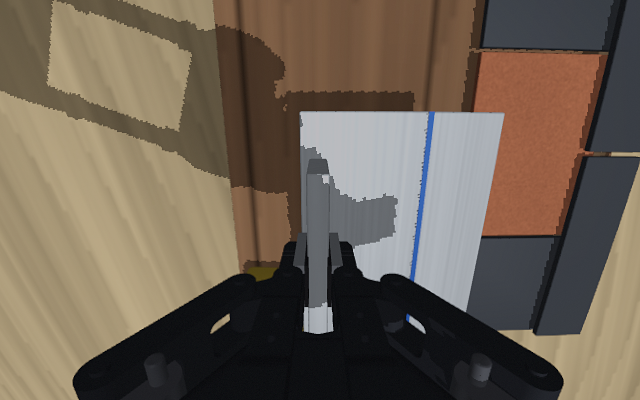

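The wrist picture shows the strip held square in the jaws, blue line x≈415–433, leading edge x≈467–503; the terracotta shingle at (480–608, 53–238), near edge partly hidden by the leaf. The tape is at (262,270).

```bash
cat > m.py <<'E'
from h import *
def fit(P):
    vx,vy,x0,y0=cv2.fitLine(P.astype(np.float32)*1000,cv2.DIST_HUBER,0,.01,.01).ravel();return np.array([x0,y0]),np.array([vx,vy])
E
python3 - <<'E'
from m import *
im=cv2.imread("pics/w2.png");T=np.load("w2.npy");C=cam("wrist",T);h=cv2.cvtColor(im,cv2.COLOR_BGR2HSV)
m=cv2.inRange(h,(3,110,110),(15,255,255));m[:,:455]=0
c=max(cv2.findContours(m,0,1)[0],key=cv2.contourArea).reshape(-1,2)
print(cv2.approxPolyDP(c,4,True).reshape(-1,2).tolist())
W=lambda p,z:onplane(C,p,z)[:,:2]
s={"left":c[(c[:,1]<62)&(c[:,0]>495)&(c[:,0]<600)],"right":c[(c[:,1]>228)&(c[:,0]>500)&(c[:,0]<575)],"far":c[(c[:,0]>580)&(c[:,1]>65)&(c[:,1]<225)],"near":c[(c[:,0]<485)&(c[:,1]>60)&(c[:,1]<105)]}
for k,p in s.items():
    o,d=fit(W(p,.039));print(k,len(p),o.round(1),"angle deg",np.degrees(np.arctan2(d[1],d[0])).round(2))
b=cv2.inRange(h,(105,120,60),(125,255,255));b[:105]=0;b[260:]=0;b[:,:400]=0;b[:,445:]=0
ys,xs=np.nonzero(b);z=T[2,3]-.012+.004
o,d=fit(W(np.c_[xs,ys],z));print("blue",o,np.degrees(np.arctan2(d[1],d[0])))
g=cv2.inRange(h,(0,0,120),(179,60,255));e=[];
for y in range(118,290,3):
    r=np.nonzero(g[y,430:520])[0]
    if len(r):e.append((430+r.max(),y))
o,d=fit(W(e,z));print("lead",o,np.degrees(np.arctan2(d[1],d[0])))
e=[]
for x in range(320,500,4):
    r=np.nonzero(g[100:130,x])[0]
    if len(r):e.append((x,100+r.min()))
o,d=fit(W(e,z));print("leftside",o,np.degrees(np.arctan2(d[1],d[0])))
print("tool y ang",np.degrees(np.arctan2(T[1,1],T[0,1])),T[:3,3])
E
```

```text
[[458, 0], [455, 110], [460, 110], [466, 57], [473, 50], [482, 52], [474, 111], [505, 113], [482, 235], [553, 234], [577, 153], [592, 153], [579, 147], [601, 55], [469, 49], [474, 0]]
left 182 [ 689.7 -110.2] angle deg -11.48
right 59 [ 683.  -269.2] angle deg -11.55
far 104 [ 731.1 -160.1] angle deg 84.59
near 136 [ 626.3 -122.2] angle deg 79.88
blue [ 558.5655  -171.72871] 78.78614
lead [ 594.3296  -192.32903] 78.77193
leftside [ 550.32855 -129.47604] -11.201743
tool y ang -11.140625148070837 [ 0.49425746 -0.19443976  0.13088139]
```

Call:
{"fn": "arm_command", "kwargs": {"series": "0 -0.05 -0.1 0.0017 0 0 -1;0 0 -0.15 0 0 0 -1;0.1 0 -0.12 0 0 0 -1;0.2 0 -0.06 0 0 0 -1;0.2 0 0 0 0 0 -1;0.2 0 0 0 0 0 -1;0.1 0 0 0 0 0 -1;0.05 0 0 0 0 0 -1;0 0 0 0 0 0 -1;0 0 0 0 0 0 -1"}}

```text
clock: 6.83
position: [0.4988, -0.1503, 0.0469]
ee_rot: [0.449, 0.547, 0.448, -0.547]
contact_force: [0.4, -0.5, -2.8]
width: 0.0084
```

```bash
python3 - <<'E'
from h import *
T=tool();print(T.round(4),manip.get_state()["contact_force"],manip.get_state()["clock"])
im=get_image("wrist");cv2.imwrite("pics/w3.png",im[:,:,::-1]);np.save("w3.npy",T)
E
```

```text
[[ 8.000e-04  9.807e-01 -1.955e-01  4.988e-01]
 [-1.000e-04 -1.955e-01 -9.807e-01 -1.503e-01]
 [-1.000e+00  8.000e-04 -1.000e-04  4.690e-02]
 [ 0.000e+00  0.000e+00  0.000e+00  1.000e+00]] [ 0.41860088 -0.5054073  -2.77690191] 6.8333
```

View pics/w3.png

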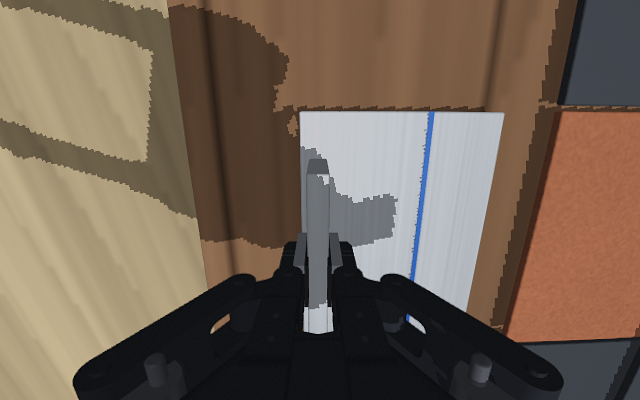

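The picture shows the shingle's near edge now fully clear: top edge from about (561,110) to (508,340), side gaps at rows ≈107 and ≈342; leading edge from (503,113) to (468,305).

```bash
python3 - <<'E'
from m import *
im=cv2.imread("pics/w3.png");T=np.load("w3.npy");C=cam("wrist",T);h=cv2.cvtColor(im,cv2.COLOR_BGR2HSV)
zt=T[2,3]-.008
g=cv2.inRange(h,(0,0,120),(179,60,255)) 
W=lambda p,z:onplane(C,p,z)[:,:2]
R2=np.array([[.9797,-.2003],[.2003,.9797]]) # lip yaw ~ -11.55deg: rows u,v
for y in(150,230,300): print(y,[tuple(int(v) for v in h[y,x]) for x in range(495,580,5)])
def show(k,e,z):
    o,d=fit(W(e,z));print(k,len(e),"uv",(R2@o).round(1),"ang",np.degrees(np.arctan2(d[1],d[0])).round(2))
for zz in(zt,):
    e=[(430+np.nonzero(g[y,430:520])[0].max(),y) for y in range(118,290,3)];show("lead",e,zz)
    b=cv2.inRange(h,(105,120,60),(125,255,255));b[:113]=0;b[260:]=0;b[:,:400]=0;b[:,445:]=0
    ys,xs=np.nonzero(b);show("blue",np.c_[xs,ys],zz)
    e=[(x,100+np.nonzero(g[100:130,x])[0].min()) for x in range(320,500,4)];show("leafleft",e,zz)
# terracotta: bright orange
m=cv2.inRange(h,(3,130,150),(14,255,255));m[:,:490]=0
m=cv2.morphologyEx(m,cv2.MORPH_OPEN,np.ones((5,5)));n,l,st,_=cv2.connectedComponentsWithStats(m);i=1+st[1:,4].argmax();m=(l==i).astype(np.uint8);print(st[i])
show("lip top",[(np.nonzero(m[y])[0].min(),y) for y in range(125,325,2)],.039)
show("shL",[(x,np.nonzero(m[:,x])[0].min()) for x in range(575,638,2)],.039)
show("shR",[(x,np.nonzero(m[:,x])[0].max()) for x in range(530,638,2)],.039)
E
```

```text
150 [(106, 14, 195), (13, 116, 123), (13, 113, 124), (13, 114, 128), (13, 113, 129), (13, 112, 130), (14, 116, 127), (13, 124, 72), (12, 115, 73), (13, 117, 72), (12, 120, 72), (9, 152, 62), (9, 142, 160), (9, 139, 163), (10, 141, 164), (9, 140, 164), (10, 138, 166)]
230 [(14, 115, 126), (14, 114, 128), (13, 114, 125), (13, 111, 119), (14, 117, 70), (13, 113, 70), (14, 117, 72), (8, 155, 64), (10, 145, 153), (10, 140, 164), (10, 141, 168), (9, 139, 169), (9, 140, 170), (9, 137, 169), (10, 139, 171), (10, 140, 166), (10, 141, 168)]
300 [(13, 118, 65), (12, 122, 69), (12, 117, 70), (9, 150, 63), (8, 151, 86), (10, 140, 170), (10, 141, 163), (10, 140, 166), (10, 140, 166), (9, 140, 168), (9, 140, 168), (10, 140, 166), (10, 140, 170), (9, 141, 168), (10, 141, 165), (9, 140, 167), (10, 137, 173)]
lead 58 uv [616.7 -16.8] ang 78.68
blue 675 uv [577.4 -12.7] ang 78.7Traceback (most recent call last):
  File "<stdin>", line 14, in <module>
    return umr_minimum(a, axis, None, out, keepdims, initial, where)
ValueError: zero-size array to reduction operation minimum which has no identity
```

```bash
cat >> m.py <<'E'
R2=np.array([[.9797,-.2003],[.2003,.9797]])
def analyse(f,nf,zt,lead=True,y0=125,y1=325):
    im=cv2.imread(f);T=np.load(nf);C=cam("wrist",T);h=cv2.cvtColor(im,cv2.COLOR_BGR2HSV)
    def show(k,e,z):
        e=np.array(e)
        o,d=fit(onplane(C,e,z)[:,:2]);print(k,len(e),"uv",(R2@o).round(1),"ang",np.degrees(np.arctan2(d[1],d[0])).round(2))
    g=cv2.inRange(h,(0,0,120),(179,60,255))
    if lead: show("lead",[(430+np.nonzero(g[y,430:520])[0].max(),y) for y in range(118,290,3)],zt)
    b=cv2.inRange(h,(105,120,60),(125,255,255));b[:113]=0;b[260:]=0;b[:,:400]=0;b[:,445:]=0
    ys,xs=np.nonzero(b);show("blue",np.c_[xs,ys],zt)
    show("leafleft",[(x,100+np.nonzero(g[100:130,x])[0].min()) for x in range(320,415,4) if g[100:130,x].any()],zt)
    m=cv2.inRange(h,(3,130,140),(14,255,255));m[:,:380]=0
    m=cv2.morphologyEx(m,cv2.MORPH_OPEN,np.ones((5,5)));n,l,st,_=cv2.connectedComponentsWithStats(m);i=1+st[1:,4].argmax();m=l==i;x,y,w,hh,_=st[i];print(st[i])
    show("lip top",[(np.nonzero(m[q])[0].min(),q) for q in range(y0,y1,2) if m[q].any()],.039)
    xs=[q for q in range(x+int(.6*w),min(x+w-5,637),2)]
    for k,f in(("shL",np.min),("shR",np.max)): show(k,[(q,f(np.nonzero(m[:,q])[0])) for q in xs if m[:,q].any()],.039)
    print("tool uv",R2@T[:2,3]*1000,"ang",np.degrees(np.arctan2(T[1,1],T[0,1])))
E
python3 -c "
from m import *
analyse('pics/w3.png','w3.npy',np.load('w3.npy')[2,3]-.008)"
```

```text
lead 58 uv [616.7 -16.8] ang 78.68
blue 675 uv [577.4 -12.7] ang 78.7
leafleft 24 uv [542.6  27.4] ang -11.09
[  508   112   132   230 23662]
lip top 100 uv [650. -33.] ang 79.14
shL 24 uv [673.7  28.9] ang -11.44
shR 24 uv [ 730.5 -126.3] ang -10.47
tool uv [518.81741208 -47.31582949] ang -11.27278959523316
```

Call:
{"fn": "arm_command", "kwargs": {"series": "0.04 0 0.015 0 0 0 -1;0.04 0 0 0 0 0 -1;0.015 0 0 0 0 0 -1;0 0 0 0 0 0 -1"}}

```text
clock: 7.22
position: [0.4978, -0.1522, 0.0365]
ee_rot: [-0.448, -0.547, -0.448, 0.547]
contact_force: [0.3, 0.0, -2.0]
width: 0.0087
```

Call:
{"fn": "arm_command", "kwargs": {"series": "0.01 0 0 0 0 0 -1;0 0 0 0 0 0 -1"}}

```text
clock: 7.38
position: [0.4982, -0.1523, 0.036]
ee_rot: [0.448, 0.547, 0.448, -0.547]
contact_force: [-1.1, -1.0, 0.9]
width: 0.0086
```

Call:
{"fn": "arm_command", "kwargs": {"series": "0.01 0 0 0 0 0 -1;0 0 0 0 0 0 -1"}}

```text
clock: 7.55
position: [0.4982, -0.1523, 0.036]
ee_rot: [0.449, 0.547, 0.448, -0.547]
contact_force: [-1.8, 0.2, 8.0]
width: 0.0087
```

Call:
{"fn": "arm_command", "kwargs": {"series": "-0.006 0.03 0 0 0 0 -1;0 0.06 0 0 0 0 -1;0 0.06 0 0 0 0 -1;0 0.06 0 0 0 0 -1;0 0.06 0 0 0 0 -1;0 0.06 0 0 0 0 -1;0 0.05 0 0 0 0 -1;0 0.02 0 0 0 0 -1;0 0 0 0 0 0 -1;0 0 0 0 0 0 -1"}}

```text
clock: 8.38
position: [0.5367, -0.1598, 0.036]
ee_rot: [-0.448, -0.546, -0.449, 0.547]
contact_force: [-5.0, 1.7, 6.3]
width: 0.0088
```

```bash
python3 - <<'E'
from m import *
T=tool();print(T.round(4),manip.get_state()["contact_force"],manip.get_state()["moment"])
im=get_image("wrist");cv2.imwrite("pics/w4.png",im[:,:,::-1]);np.save("w4.npy",T)
analyse('pics/w4.png','w4.npy',.028,False)
E
```

```text
[[-1.600e-03  9.806e-01 -1.958e-01  5.367e-01]
 [ 5.000e-04 -1.958e-01 -9.806e-01 -1.598e-01]
 [-1.000e+00 -1.700e-03 -2.000e-04  3.600e-02]
 [ 0.000e+00  0.000e+00  0.000e+00  1.000e+00]] [-4.97843638  1.71652535  6.2845315 ] [ 0.15185464  0.57698802 -0.06913437]
blue 668 uv [616.4 -14.5] ang 78.66
leafleft 24 uv [585.4  25.7] ang -11.09
[  469   107   171   246 34539]
lip top 100 uv [649.6 -11.1] ang 79.16
shL 32 uv [699.7  29.4] ang -11.16
shR 32 uv [746.  -98.4] ang 71.88
tool uv [557.84755255 -49.03400118] ang -11.292193641943758
```

View pics/w4.png

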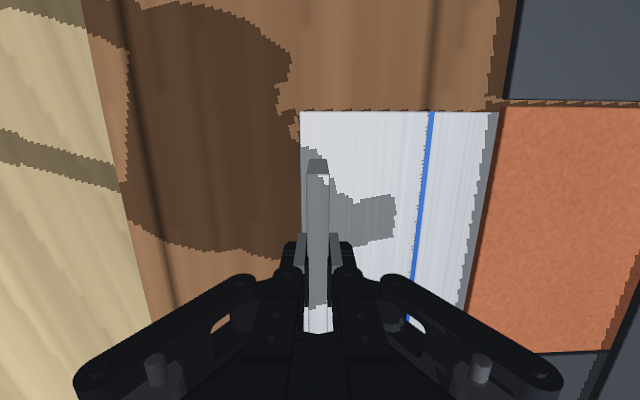

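The strip's nose is about 7 mm under the shingle, which lies undisturbed (lip edge (503,108)–(468,350)). About 33 mm remain.

Call:
{"fn": "arm_command", "kwargs": {"series": "0 0.03 0.002 -0.001 0 0 -1;0 0.05 0.003 0 0 0 -1;0 0.05 0 0 0 0 -1;0 0.05 0 0 0 0 -1;0 0.05 0 0 0 0 -1;0 0.04 0 0 0 0 -1;0 0.02 0 0 0 0 -1;0 0.01 0 0 0 0 -1;0 0 0 0 0 0 -1;0 0 0 0 0 0 -1"}}

```text
clock: 9.27
position: [0.5655, -0.166, 0.036]
ee_rot: [-0.448, -0.546, -0.45, 0.547]
contact_force: [-5.4, 1.0, 5.8]
width: 0.0088
```

```bash
python3 - <<'E'
from m import *
T=tool();print(T.round(4)[:,3],manip.get_state()["contact_force"],manip.get_state()["moment"])
im=get_image("wrist");cv2.imwrite("pics/w5.png",im[:,:,::-1]);np.save("w5.npy",T)
analyse('pics/w5.png','w5.npy',.028,False,y1=300)
E
```

```text
[ 0.5655 -0.166   0.036   1.    ] [-5.44854978  1.03243853  5.7887203 ] [ 0.19711003  0.68953451 -0.00731988]
blue 694 uv [645.8 -14.8] ang 78.88
leafleft 24 uv [610.8  25.5] ang -10.93
[  426   105   210   248 37477]
lip top 88 uv [649.9 -29.2] ang 79.3
shL 40 uv [725.5  29.6] ang -10.76
shR 40 uv [748.1 -55.3] ang 78.94
tool uv [587.30895026 -49.32913281] ang -11.11206465352376
```

View pics/w5.png

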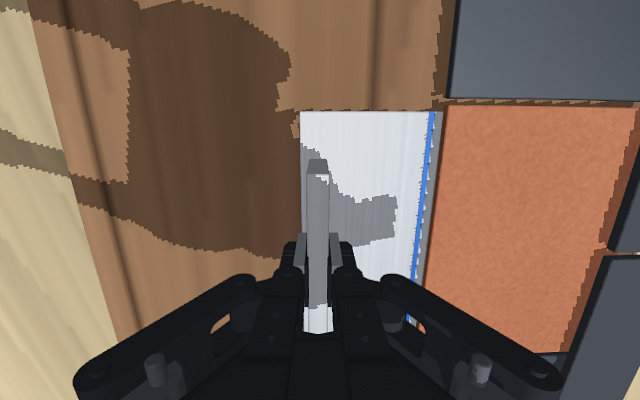

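Line is now ~4 mm short of the lip and parallel to within ~0.4°; check the shingle's right side for centring, then finish.

```bash
python3 - <<'E'
from m import *
for f,a,b in(("w3",520,570),("w4",545,590),("w5",530,560)):
    im=cv2.imread(f"pics/{f}.png");T=np.load(f+".npy");C=cam("wrist",T);h=cv2.cvtColor(im,cv2.COLOR_BGR2HSV)
    m=cv2.inRange(h,(3,130,110),(14,255,255));m[:,:380]=0;m=cv2.morphologyEx(m,cv2.MORPH_OPEN,np.ones((5,5)))
    e=[(x,np.nonzero(m[200:,x])[0].max()+200) for x in range(a,b,2)]
    o,d=fit(onplane(C,np.array(e),.039)[:,:2]);print(f,(R2@o).round(1),np.degrees(np.arctan2(d[1],d[0])).round(2),e[0],e[-1])
E
```

```text
w3 [ 681.6 -127. ] -10.99 (520, np.int64(341)) (568, np.int64(339))
w4 [ 725.1 -126.7] -11.55 (545, np.int64(352)) (589, np.int64(350))
w5 [ 739.1 -126.6] -10.94 (530, np.int64(350)) (558, np.int64(351))
```

Call:
{"fn": "arm_command", "kwargs": {"series": "0 0.02 0.004 -0.0007 0 0 -1;0 0.018 0 0 0 0 -1;0 0 0 0 0 0 -1;0.006 0 0 0 0 0 -1;0.004 0 0 0 0 0 -1;0 0 0 0 0 0 -1;0 0 0 0 0 0 -1"}}

```text
clock: 9.9
position: [0.5694, -0.1671, 0.036]
ee_rot: [-0.449, -0.545, -0.45, 0.546]
contact_force: [-5.6, 1.6, 11.8]
width: 0.0089
```

```bash
python3 - <<'E'
from m import *
T=tool();print(T.round(4)[:,3],manip.get_state()["contact_force"],manip.get_state()["moment"])
im=get_image("wrist");cv2.imwrite("pics/w6.png",im[:,:,::-1]);np.save("w6.npy",T)
analyse('pics/w6.png','w6.npy',.028,False,y1=270)
E
```

```text
[ 0.5694 -0.1671  0.036   1.    ] [-5.61774735  1.60118355 11.75731414] [0.30951602 0.95449576 0.04668045]
blue 697 uv [649.7 -14.8] ang 78.99
leafleft 24 uv [614.7  25.2] ang -10.8
[  419   105   209   247 37140]
lip top 73 uv [649.8 -20.4] ang 79.06
shL 40 uv [723.   29.7] ang -10.8
shR 40 uv [748.1 -56.9] ang 78.96
tool uv [591.34883111 -49.62348241] ang -10.986121317099249
```

View pics/w6.png

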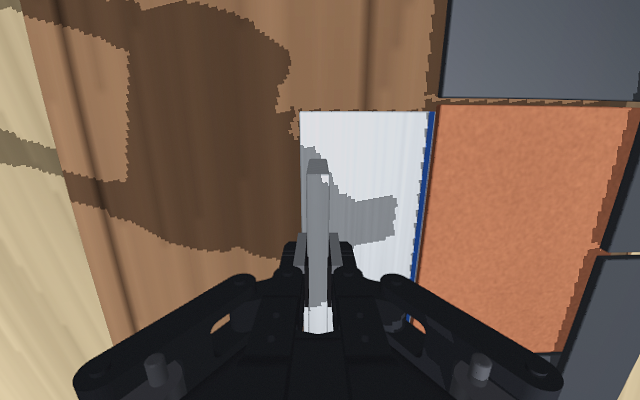

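Line u = 649.4 vs lip 649.5 mm at mid-edge, angles 78.99° vs 79.06°, sideways centre -49.4 vs -49.3. I'll add a trace of push for margin, then settle.

Call:
{"fn": "arm_command", "kwargs": {"series": "0.002 0 0 0 0 0 -1;0 0 0 0 0 0 -1;0 0 0 0 0 0 -1;0 0 0 0 0 0 -1;0 0 0 0 0 0 -1;0 0 0 0 0 0 -1"}}

```text
clock: 10.45
position: [0.5694, -0.1671, 0.036]
ee_rot: [-0.449, -0.545, -0.45, 0.546]
contact_force: [-6.3, 2.5, 12.9]
width: 0.0085
```

```bash
python3 - <<'E'
from m import *
from rig import ticket
s=manip.get_state();T=tool();im=get_image("wrist");cv2.imwrite("pics/w7.png",im[:,:,::-1]);np.save("w7.npy",T)
analyse('pics/w7.png','w7.npy',.028,False,y1=270)
f=manip.get_state()["contact_force"];print(f,s["clock"],s["width"])
if 10<f[2]<17: ticket.sign_off();print("signed")
E
```

```text
blue 696 uv [649.7 -14.7] ang 78.99
leafleft 24 uv [614.7  25.3] ang -10.8
[  419   105   209   247 37174]
lip top 73 uv [649.8 -19.6] ang 79.07
shL 40 uv [716.7  29.7] ang -10.82
shR 40 uv [748.3 -59.8] ang 79.0
tool uv [591.35088498 -49.60147842] ang -10.984377054086847
[-6.48492898  2.14239084 13.38070678] 10.45 0.00848016948324069
the job is handed in; nothing more can be done
signed
```

The flashing is in place under the terracotta shingle, still gripped by its upstand and pressed onto the board. I handed the job in at about 10.5 s of the 38 s allowed.

**Last checks (wrist camera and force reading):**
- **Line to lower edge:** the blue line is within about 0.2 mm of the shingle's lower edge. The camera calibration is only good to about 2 mm, but line and edge were measured in the same picture.
- **Squareness:** the line and the edge agree to about 0.1°.
- **Centring:** the strip is centred to within about 0.5 mm.
- **Push:** the tool reads 13.4 N upward. Allowing for the strip's own weight, that is about 15 N on the board.

**What disagreed or was not measured:**
- The gripper opening read about 8.5 mm on the 10 mm upstand. I put this down to sensor offset.
- A steady sideways drag of about 6 N from sliding friction remains.
- I did not measure the shingle's lift angle. In the wrist pictures its edges stayed put while the strip slid under.
- I did not check afterwards that the other things on the bench were undisturbed.

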